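Try the tile chest's lid, free its bolt if caught, and hold it open

TASK

I need both hands to take tiles out of the chest, so open its lid for me: before touching the bolt, try the lid by its pull tab, and if it is caught, free it by sliding the bolt's knob away from the tab. Then raise the lid to about sixty degrees and finish while still holding it there with the gripper, steady, because it falls shut by itself. Leave the bowls, jar, bottle and tiles around it where they are.

Things in the scene. Friction and masses are not known exactly. Their poses are not given: they have to be found in the camera images.
- chest: fixed plywood tile chest, 220 mm deep (its x), 300 mm wide (its y), 85 mm tall to the lid's underside, 97 mm to its top. Origin under the box's centre; its front faces its own -x, towards the robot. On the front, from the middle to the -y end, a fixed steel latch case stands 50 mm out, its top 78 mm above the table; a slide bolt runs in it.
- lid (a joint): the chest lid's hinge, rad: 0 shut, grows as the front edge rises, stop at 1.35. Let go anywhere, the lid falls shut. It takes 2 to 3.5 N at the tab to lift (0.4 to 0.65 kg). If the bolt is caught it still rises about 0.04 rad (11 mm at the tab), then stops hard; if not, it comes up freely.
- lid_tab (a point): grip point on the lid's pull tab: a steel plate upright at the middle of the lid's front edge, 14 mm thick along the chest's y, 40 mm tall, sticking out 55 mm from the edge along the chest's -x. The point is in the plate, 34 mm out from the edge, 17 mm below its top and, when shut, 110 mm above the table. Moves and turns with the lid; axes as the chest's when shut.
- lid_hinge (a point): a point on the lid's hinge axis (which runs along the chest's y) at the middle of the far edge; when shut, the tab's grip point lies 260 mm from it towards the chest's -x and 25 mm higher.
- bolt (a joint): slide bolt, m: 0 nearest the tab, 0.032 at its far stop; grows as the knob moves along the chest's -y. Friction about 2.5 N; stays where it is left. At 0.024 and more the lid is always free. Found between 0 and 0.016, where it may or may not catch the lid: the striker inside the case is hidden and its reach varies, so only trying the lid tells.
- bolt_knob (a point): grip point on the bolt's knob, an upright steel post 16 mm across, 40 mm tall on top of the latch case (78 to 118 mm above the table), 30 mm in front of the chest's front, 85 mm (bolt 0) to 117 mm (bolt 0.032) to the -y side of the chest's middle. The point is on the post's axis, 13 mm below its top. Axes are the chest's.
- bowl_white: bystander, to be left alone: shallow round pigment bowl, mouth up, rim 96 mm across, 38 mm tall; origin under its centre
- bowl_dark: bystander, to be left alone: shallow round pigment bowl, mouth up, rim 104 mm across, 42 mm tall; origin under its centre
- offcut: bystander, to be left alone: loose tile offcut, a 60 x 50 x 20 mm slab; origin under its centre
- jar: bystander, to be left alone: closed jar, 66 mm across, 75 mm tall; origin under its centre
- bottle: bystander, to be left alone: closed drink bottle, 66 mm across, 190 mm tall; origin under its centre
- tile_stack: bystander, to be left alone: stack of square tiles 90 x 90 mm, 42 mm tall, one piece; origin under its centre

How it is judged:
On the way, in this order (a step that is already met when the one before it is completed fails the run):
1. the lid is tried (lifted at least 0.012 rad) while the bolt is still where it was found (value of joint lid above 0.012 rad and distance of bolt_knob from where it was at the start of the episode below 0.004 m), for 0.1 s.
2. the lid is raised past 0.8 rad (value of joint lid above 0.8 rad), for 0.2 s.
At the end, for the whole second after the job is handed in: The lid stands between 0.8 and 1.3 rad (46 to 74 degrees) open, moving slower than 0.05 rad/s, with the fingers still bearing on it with more than 0.5 N (value of joint lid between 0.8 and 1.3 rad and velocity of joint lid between -0.05 and 0.05 rad/s and contact force between the fingers and chest above 0.5 N); the arm keeps its last pose, push and grip.
It fails at once if a bystander (bowl, offcut, jar, bottle or tile stack) is shifted by more than 30 mm (distance of any of bowl_white, bowl_dark, offcut, jar, bottle, tile_stack from where it was at the start of the episode above 0.03 m).
It also fails if it takes over 50 s, if anything falls off the work surface, if the arm or the gripper's body presses on something with over 40 N, if the wrist force passes 120 N, or if a joint passes its speed limit or range.

ROBOT

A 6-joint arm with a two-finger parallel gripper is mounted at the origin on the work surface. World frame = base frame: x ahead of the robot, y to its left, z up, the work surface at z = 0. Lengths are in m, angles in rad, forces in N, time in s.
With the tool pointing down it reaches from about 0.35 to 0.775 m from the base axis. Payload 7.3 kg.
Tool frame: the origin (TCP) lies midway between the tips of the shut fingers; the grasp point (between the pads) lies 19 mm behind it; z points along the fingers, y is the line along which they close (so a half turn about z gives the same grasp; the last joint's range is limited). The gripper opens to 92 mm and grips with 3 to 60 N. Pads are 19 mm wide; open, the fingers measure 130 mm over their backs; the gripper's body (75 mm by 190 mm) begins 47 mm behind the grasp point.
Start: joints at [-1.281, 0.342, 1.524, -0, 1.275, -0.146], TCP at [0.222, -0.476, 0.227] pointing down, gripper open.
Joint ranges: [-2.53, 2.53], [-0.77, 2.02], [0.04, 2.7], [-1, 4.14], [0.28, 2.66], [-3.11, 3.11]. Speed limits (rad/s): [2.57, 2.57, 3.14, 3.14, 3.14, 3.14].

INTERFACE

Orientations are given as a 3x3 rotation matrix whose columns are the frame's x, y, z axes.
In Python, from bench import bot gives the robot as it stands.
- The arm moves only by the tool drive_effector, called after "Emit:" as name(argument=value, ...) on one line, values as JSON. Schema: {"type":"object","properties":{"offsets":{"type":"array","items":{"type":"number"},"minItems":5,"maxItems":60},"grip_force":{"type":"number"},"only":{"type":"string"},"quiet":{"type":"boolean"},"lines":{"type":"string"}},"required":["offsets"],"additionalProperties":false}. offsets is one flat list of numbers that holds 1 to 12 rows one after another, with no inner brackets; each row has 5 numbers: the finger opening in m, then dx, dy, dz in mm, then a turn about the tool's z in units of 0.05 rad; each row is the pose to reach, as a shift and turn from the pose commanded when the call began, along the tool's axes at that moment; what a row does not reach only later rows make up. A row lasts 1/12 s, in which the tool goes at most 0.0417 m and 0.125 rad, less where a joint would pass 70% of its speed; a pose out of reach is approached as far as the arm can. The fingers move at their own pace and stop on an object; grip_force is the grip in N (left out, the last holds). Time passes only in rows, so rows that do not move let the fingers close. The tool returns the time, the measured TCP pose, the force, the opening and the grip force at its end. only (a regular expression) keeps the lines of the reply that match it, lines (a string "A,B") keeps lines A to B, and quiet returns only ok. Input that does not fit is refused with a message, and nothing moves.
- bot.get_obs(): the state, without advancing time (a new reading comes with each control period).
- bot.camera(name): name is "scene" or "side" or "wrist"; returns the picture (400x640x3 uint8, red, green, blue); there is no depth.
- bot.camera_params(name): a dict with "mtx" (3x3 intrinsics, pixels), "R" (3x3) and "t" (3): a world point X has camera coordinates R X + t; the wrist camera has in their place "hand_eye" (4x4, takes a point from camera to tool coordinates, whose origin is the TCP and whose axes are the flange's). Camera axes: x right, y down, z forward; pixel columns grow to the right and rows downward; lengths in m; the calibration is good to about 2 mm. The wrist camera is an equidistant fisheye: a pixel r from the principal point sees the ray r / f radians off the axis. A picture is of the moment at which its call begins: read the wrist's pose just before it. camera_params takes no time and is no camera call.
- bot.finish_job(): hands the job in; it is judged then, once.
The state is a dict: "t": time; "joint_pos": joint angles; "joint_vel": joint speeds; "effort": joint torques, N m; "tool_pos": TCP position; "tool_rot": TCP orientation; "ft_force": force on the tool from outside, world axes, zero at the start; "ft_torque": the same for the moment, N m; "opening": finger opening in m; "grip_force": force on a finger pad.
Only numpy, scipy, OpenCV 4.12 (cv2) and the standard library are available. Lean on these libraries where they do the work, as an engineer would, in place of code of your own. Each camera call takes 0.05 s, during which the arm holds its last target. There are 200 camera calls.

## Working session

There is one attempt and no reset: what is moved stays moved. The work goes in short steps, Python scripts to look and compute and a tool call to move; the robot and the scene stay as the last step left them, time stands still between calls to the robot, and variables do not carry over. Pictures are saved under pics/ and viewed, at most 10 in all, crops included, and the job is handed in when it is done.

```bash
mkdir -p pics; ls
```

Run:
```python
from bench import bot
import cv2
for n in ("scene","side"):
    cv2.imwrite(f"pics/{n}0.png",bot.camera(n)[:,:,::-1]); p=bot.camera_params(n); print(n,p)
o=bot.get_obs(); print(o["t"],o["tool_pos"],o["tool_rot"])
print(bot.camera_params("wrist"))
```

```text
bench.py
pics
scene {'mtx': array([[373.56604883,   0.        , 317.13563471],
       [  0.        , 373.56604883, 201.57351337],
       [  0.        ,   0.        ,   1.        ]]), 'R': array([[-0.7502823 ,  0.66105754, -0.00891029],
       [ 0.53832031,  0.60304411, -0.58868416],
       [-0.3837808 , -0.4464759 , -0.80831403]]), 't': array([ 0.42722313, -0.29192332,  1.19212453])}
side {'mtx': array([[367.9309157 ,   0.        , 325.89510972],
       [  0.        , 367.9309157 , 200.41630451],
       [  0.        ,   0.        ,   1.        ]]), 'R': array([[-0.95761941, -0.28724541, -0.02133384],
       [-0.14163877,  0.53409807, -0.83347328],
       [ 0.25080574, -0.7951285 , -0.55214777]]), 't': array([0.56916039, 0.13646187, 0.80015211])}
0.1 [ 0.22151913 -0.47559272  0.22611755] [[ 9.06557822e-01  4.22081479e-01 -3.76281375e-04]
 [ 4.22081594e-01 -9.06556903e-01  1.30740782e-03]
 [ 2.10712149e-04 -1.34406223e-03 -9.99999075e-01]]
{'mtx': array([[309.70691629,   0.        , 316.49763387],
       [  0.        , 309.70691629, 197.5150008 ],
       [  0.        ,   0.        ,   1.        ]]), 'hand_eye': array([[-1.80254580e-03, -9.68327115e-01, -2.49678493e-01,
         6.72781925e-02],
       [ 9.99994950e-01, -1.09190198e-03, -2.98471201e-03,
         6.53190728e-04],
       [ 2.61755313e-03, -2.49682612e-01,  9.68324192e-01,
        -1.57984896e-01],
       [ 0.00000000e+00,  0.00000000e+00,  0.00000000e+00,
         1.00000000e+00]])}
```

View pics/scene0.png

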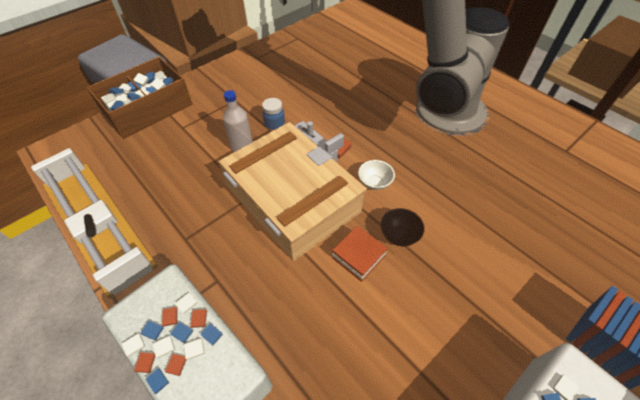

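View pics/side0.png

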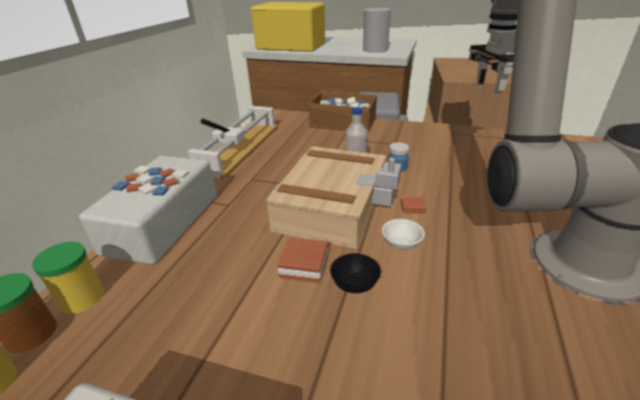

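Scene view: the chest has its lid corners near (222,158), (290,126), (364,190) and (293,236). The tab is near (325,154) and the bolt near (305,128). I'll enlarge both views.

Run:
```python
import cv2
a=cv2.imread("pics/scene0.png")[110:260,200:400]; cv2.imwrite("pics/sc.png",cv2.resize(a,None,fx=4,fy=4,interpolation=cv2.INTER_CUBIC))
a=cv2.imread("pics/side0.png")[130:250,265:425]; cv2.imwrite("pics/si.png",cv2.resize(a,None,fx=5,fy=5,interpolation=cv2.INTER_CUBIC))
```

```text
(no output)
```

View pics/sc.png

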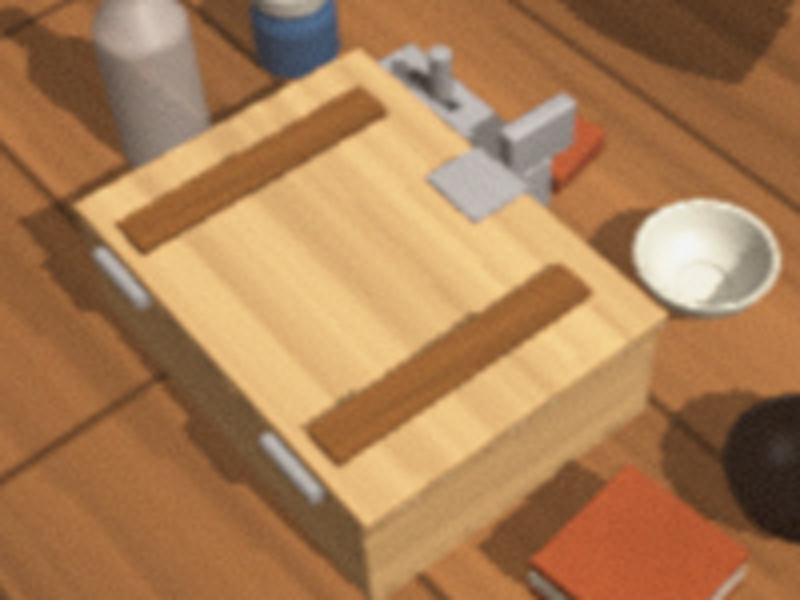

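View pics/si.png

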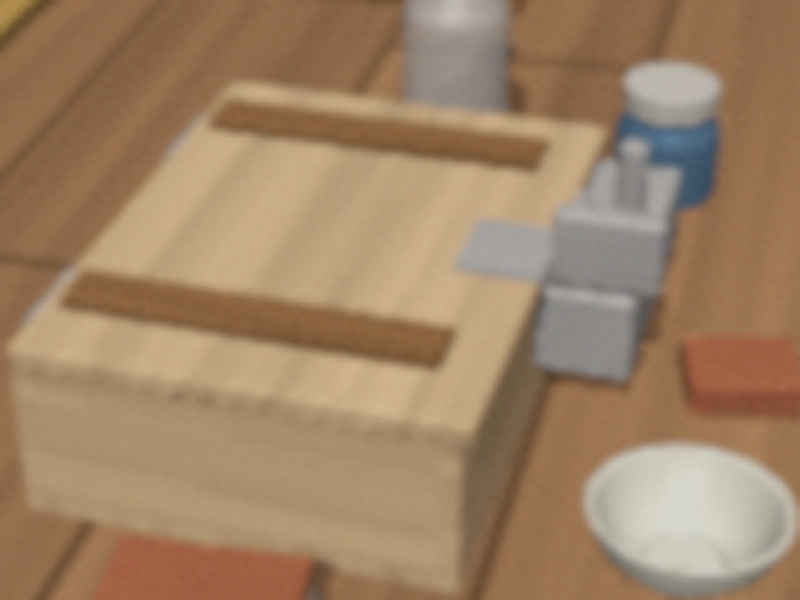

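Both crops are clear. In the scene crop, the tab's top runs from (505,135) to (570,97) and the knob top is at (440,53). In the side crop, the knob top is at (635,147). Next I'll fit the chest pose from the corners.

Create fit.py:
```python
from bench import bot
import numpy as np
from scipy.optimize import least_squares
P={n:bot.camera_params(n) for n in("scene","side")}
def proj(n,X):
    p=P[n]; c=p["R"]@X+p["t"]; q=p["mtx"]@c; return q[:2]/q[2]
sc=lambda u,v:np.array([(u+.5)/4-.5+200,(v+.5)/4-.5+110])
si=lambda u,v:np.array([(u+.5)/5-.5+265,(v+.5)/5-.5+130])
h,w,H=.11,.15,.097
obs=[("scene",(-h,-w,H),sc(360,50)),("scene",(-h,w,H),sc(667,318)),("scene",(h,-w,H),sc(75,206)),("scene",(h,w,H),sc(370,527)),("scene",(h,w,0),sc(376,600)),
("side",(-h,-w,H),si(612,125)),("side",(-h,w,H),si(465,440)),("side",(h,-w,H),si(230,83)),("side",(h,w,H),si(10,350)),("side",(-h,w,0),si(462,594)),
("scene",(-.165,0,.127),sc(568,98))]
W=lambda p,X:np.array([p[0]+np.cos(p[2])*X[0]-np.sin(p[2])*X[1],p[1]+np.sin(p[2])*X[0]+np.cos(p[2])*X[1],X[2]])
k=[("scene",sc(441,52)),("side",si(635,147))]
f=lambda p:np.concatenate([proj(n,W(p,X))-o for n,X,o in obs]+[proj(n,W(p,(-.14,-.085-p[3],.118)))-o for n,o in k])
r=least_squares(f,[.6,-.1,0,.005],loss="soft_l1")
p=r.x
if __name__=="__main__":
    print(p,f(p).reshape(-1,2).round(1).tolist())
    print("tab",W(p,(-.144,0,.110)),"hinge",W(p,(.116,0,.085)),"knob",W(p,(-.14,-.085-p[3],.105)))
```

```bash
python3 fit.py
```

```text
[ 0.59825077 -0.06531264 -0.03115535  0.00974944] [[-0.4, 0.4], [-0.8, -0.4], [1.1, -0.1], [-0.5, -0.9], [0.7, 1.6], [-2.6, 1.1], [0.3, -2.1], [0.6, 0.3], [-0.1, -0.0], [-0.2, 1.0], [-0.4, 0.7], [0.3, -0.2], [0.6, 0.0]]
tab [ 0.45432065 -0.06082699  0.11      ] hinge [ 0.71419447 -0.06892607  0.085     ] knob [ 0.45536723 -0.15565505  0.105     ]
```
Good. Tab at (0.454,-0.061,0.110), thin along chest y. Knob at (.455,-.156), bolt ≈ 0.010.

Units first: shifts go in mm and turns go in units of 0.05 rad. So 0.386 m is 386, 0.354 m is 354, 0.467 rad is 9.34.

Emit:
drive_effector(offsets=[0.06, 33, -24, 0, 1.6, 0.06, 65, -47, 0, 3.2, 0.06, 97, -70, 0, 4.8, 0.06, 129, -93, 0, 6.4, 0.06, 161, -116, 0, 8, 0.06, 193, -139, 0, 9.34, 0.06, 225, -162, 0, 9.34, 0.06, 258, -185, 0, 9.34, 0.06, 290, -208, 0, 9.34, 0.06, 322, -231, 0, 9.34, 0.06, 354, -255, 0, 9.34, 0.06, 386, -278, 0, 9.34], grip_force=20)

```text
t: 1.1
tool_pos: [0.4545, -0.0589, 0.2266]
tool_rot: [[1.0, -0.031, -0.0], [-0.031, -1.0, -0.0], [-0.0, 0.0, -1.0]]
ft_force: [1.5, -1.1, 0.4]
opening: 0.0601
grip_force: 0.0
```

Emit:
drive_effector(offsets=[0.06, 0, 0, 0, 0, 0.06, 0, 0, 0, 0])

```text
t: 1.27
tool_pos: [0.4545, -0.0591, 0.2263]
tool_rot: [[1.0, -0.027, -0.001], [-0.027, -1.0, 0.0], [-0.001, -0.0, -1.0]]
ft_force: [-0.0, -0.8, -0.6]
opening: 0.06
grip_force: 0.0
```

Run:
```python
from bench import bot
import cv2,numpy as np
import fit
o=bot.get_obs(); im=bot.camera("wrist"); 
c=bot.camera_params("wrist");K=c["mtx"];T=np.eye(4);T[:3,:3]=o["tool_rot"];T[:3,3]=o["tool_pos"]
M=np.linalg.inv(T@c["hand_eye"]);D=np.zeros(4)
def wp(X):
    q=M[:3,:3]@X+M[:3,3];th=np.arctan2(np.hypot(q[0],q[1]),q[2]);d=q[:2]/np.hypot(q[0],q[1]);return K[:2,2]+K[0,0]*th*d
print(o["t"],o["tool_pos"],o["tool_rot"].round(3).tolist())
im=np.ascontiguousarray(im[:,:,::-1])
for X in [(-.144,0,.127),(-.165,.007,.127),(-.165,-.007,.127),(-.11,0,.127),(-.14,-.085-fit.p[3],.118)]:
    u=wp(fit.W(fit.p,X));print(X,u.round(1));cv2.circle(im,tuple(int(v) for v in u.round()),1,(0,0,255),-1)
cv2.imwrite("pics/w1.png",im)
```

```text
1.2667 [ 0.4545045  -0.05907288  0.22626306] [[1.0, -0.027, -0.001], [-0.027, -1.0, 0.0], [-0.001, -0.0, -1.0]]
(-0.144, 0, 0.127) [319.  198.5]
(-0.165, 0.007, 0.127) [310.9 221.6]
(-0.165, -0.007, 0.127) [326.8 221.7]
(-0.11, 0, 0.127) [319.1 159.2]
(-0.14, np.float64(-0.0947494418633717), 0.118) [421.9 192.1]
```

View pics/w1.png

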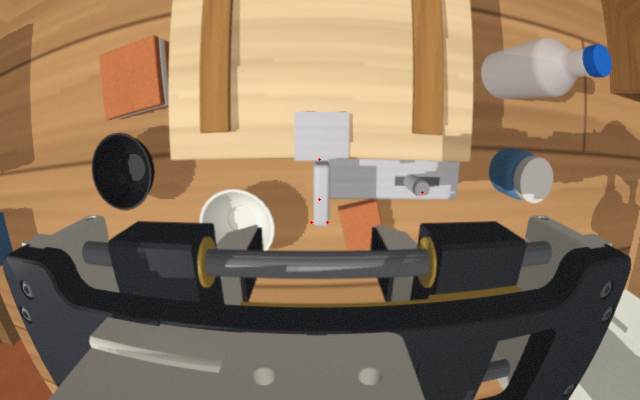

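The wrist view shows the tab at columns 313–329, rows 162–226, and the knob top near (423,188). This agrees with the fit to about 3 mm, so I'll shift slightly, descend, grip and try the lid.

To row units: 0.135 m is 135, -0.003 m is -3.

Emit:
drive_effector(offsets=[0.06, -3, 3, 30, 0, 0.06, -3, 3, 60, 0, 0.06, -3, 3, 90, 0, 0.06, -3, 3, 115, 0, 0.06, -3, 3, 130, 0, 0.06, -3, 3, 135, 0, 0.06, -3, 3, 135, 0], grip_force=20)

```text
t: 1.9
tool_pos: [0.45, -0.0649, 0.0908]
tool_rot: [[0.999, -0.033, -0.003], [-0.033, -0.999, 0.001], [-0.003, -0.001, -1.0]]
ft_force: [0.3, -0.5, 0.7]
opening: 0.0601
grip_force: 0.0
```

Emit:
drive_effector(offsets=[0, 0, 0, 0, 0, 0, 0, 0, 0, 0, 0, 0, 0, 0, 0, 0, 0, 0, 0, 0, 0, 0, 0, 0, 0, 0, 0, 0, 0, 0, 0, 0, 0, 0, 0, 0, 0, 0, 0, 0], grip_force=20)

```text
t: 2.57
tool_pos: [0.4512, -0.0625, 0.0918]
tool_rot: [[0.999, -0.032, 0.0], [-0.032, -0.999, 0.002], [0.0, -0.002, -1.0]]
ft_force: [0.2, 5.4, 2.7]
opening: 0.0139
grip_force: 20.0
```

Emit:
drive_effector(offsets=[0, 0, 0, -3, 0, 0, 0, 0, -6, 0, 0, 0, 0, -8, 0, 0, 0, 0, -8, 0, 0, 0, 0, -8, 0, 0, 0, 0, -8, 0], grip_force=20)

```text
t: 3.07
tool_pos: [0.4519, -0.0626, 0.0995]
tool_rot: [[1.0, -0.032, 0.002], [-0.032, -1.0, 0.002], [0.002, -0.002, -1.0]]
ft_force: [5.2, 8.4, -4.4]
opening: 0.0139
grip_force: 20.0
```

Emit:
drive_effector(offsets=[0, 0, 0, -3, 0, 0, 0, 0, -6, 0, 0, 0, 0, -8, 0, 0, 0, 0, -8, 0, 0, 0, 0, -8, 0], grip_force=20)

```text
t: 3.48
tool_pos: [0.4528, -0.0626, 0.1078]
tool_rot: [[0.999, -0.032, 0.004], [-0.032, -0.999, 0.002], [0.004, -0.002, -1.0]]
ft_force: [7.9, 7.6, -5.1]
opening: 0.0139
grip_force: 20.0
```

16 mm up with only about 5 N: the lid seems free without touching the bolt. I'll confirm a little higher along the arc.

To row units: -0.036 m is -36, -0.03 m is -30.

Emit:
drive_effector(offsets=[0, 3, 0, -5, 0, 0, 4, 0, -10, 0, 0, 6, 0, -20, 0, 0, 8, 0, -30, 0, 0, 10, 0, -36, 0, 0, 10, 0, -36, 0], grip_force=20)

```text
t: 3.98
tool_pos: [0.461, -0.0629, 0.144]
tool_rot: [[1.0, -0.031, -0.001], [-0.031, -1.0, 0.002], [-0.001, -0.002, -1.0]]
ft_force: [1.5, 5.5, -3.2]
opening: 0.0139
grip_force: 20.0
```

Run:
```python
from bench import bot
import cv2
a=bot.camera("side")[130:250,265:425,::-1]; cv2.imwrite("pics/si2.png",cv2.resize(a,None,fx=5,fy=5,interpolation=cv2.INTER_CUBIC))
```

```text
(no output)
```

View pics/si2.png

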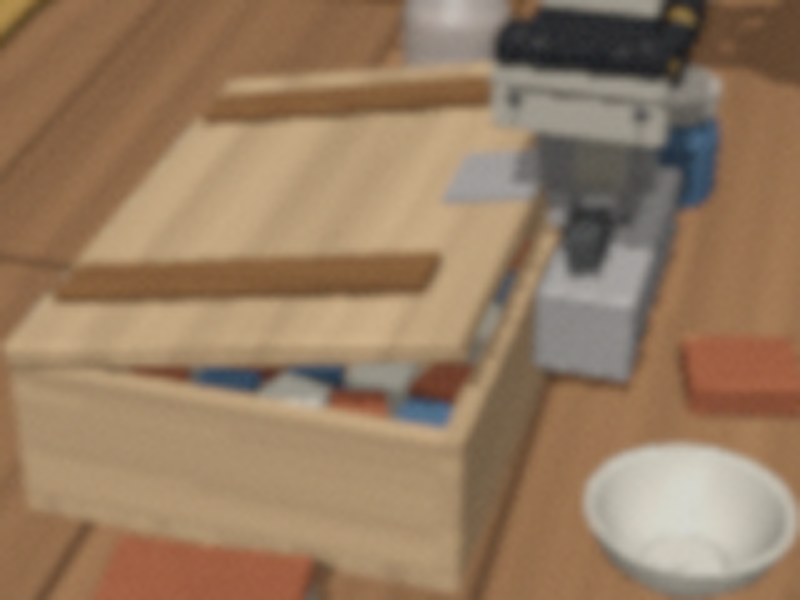

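The picture shows the lid raised well past the catch limit, with tiles visible under it, so it's free and the bolt can stay. I'll continue along the arc.

To row units: -0.0924 m is -92.4, -0.082 m is -82.

Emit:
drive_effector(offsets=[0, 4, 0, -12.5, 0, 0, 9, 0, -25, 0, 0, 14.3, 0, -37, 0, 0, 20.3, 0, -48.7, 0, 0, 27, 0, -60, 0, 0, 34, 0, -71.3, 0, 0, 41.6, 0, -82, 0, 0, 49.8, 0, -92.4, 0, 0, 49.8, 0, -92.4, 0], grip_force=20)

```text
t: 4.78
tool_pos: [0.5117, -0.0645, 0.237]
tool_rot: [[1.0, -0.031, 0.0], [-0.031, -1.0, 0.002], [0.0, -0.002, -1.0]]
ft_force: [-1.0, 5.8, -1.4]
opening: 0.0143
grip_force: 20.0
```

To row units: 0.089 m is 89, 0.0819 m is 81.9.

Emit:
drive_effector(offsets=[0, 8.7, 0, -9.9, 0, 0, 17.9, 0, -19.4, 0, 0, 27.6, 0, -28.4, 0, 0, 37.7, 0, -37, 0, 0, 48.3, 0, -45, 0, 0, 59.1, 0, -52.4, 0, 0, 70.4, 0, -59.3, 0, 0, 81.9, 0, -65.7, 0, 0, 89, 0, -69.3, 0, 0, 89, 0, -69.3, 0, 0, 89, 0, -69.3, 0, 0, 89, 0, -69.3, 0], grip_force=20)

```text
t: 5.78
tool_pos: [0.5997, -0.0674, 0.3043]
tool_rot: [[1.0, -0.03, -0.001], [-0.03, -1.0, 0.002], [-0.001, -0.002, -1.0]]
ft_force: [1.7, 5.5, -5.1]
opening: 0.0138
grip_force: 20.0
```

Emit:
drive_effector(offsets=[0, 0, 0, 0, 0, 0, 0, 0, 0, 0, 0, 0, 0, 0, 0, 0, 0, 0, 0, 0, 0, 0, 0, 0, 0, 0, 0, 0, 0, 0], grip_force=20)

```text
t: 6.28
tool_pos: [0.5996, -0.0674, 0.3042]
tool_rot: [[1.0, -0.03, -0.001], [-0.03, -1.0, 0.002], [-0.001, -0.002, -1.0]]
ft_force: [2.2, 5.6, -5.8]
opening: 0.0141
grip_force: 20.0
```

Run:
```python
from bench import bot
import cv2
cv2.imwrite("pics/si3.png",bot.camera("side")[:,:,::-1])
```

```text
(no output)
```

View pics/si3.png

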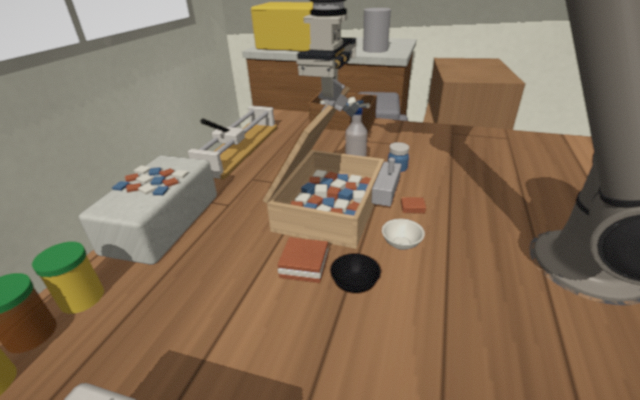

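The lid stands at about 60°, with the tab held in the fingers near (345,103). It's steady and the bystanders haven't moved, so I'm handing in.

```bash
python3 -c "
from bench import bot
print(bot.finish_job())"
```

```text
the job is handed in; nothing more can be done
None
```

I tried the lid by its tab and it came up freely, so I left the bolt alone; I handed the job in at 6.3 s with the lid at about 60° and the gripper still holding it steady, and the bowls, jar, bottle and tiles untouched.

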